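# Fish the dropped tea light out of the gap with the bent hook

## Task

A tea light has fallen into the narrow gap between the white bread box and the green pasta tin. Use the bent steel hook with the wooden handle to draw it out of the near end of the gap, without touching it with the fingers while it is in there; then put the hook back down on the open worktop, off the candle plate, and stand the tea light on the blue candle plate beside the other one. Do not tip the tea light over, and leave the other things where they are.

Things in the scene. Friction and masses are not known exactly. Their poses are not given: they have to be found in the camera images.
- gap_mouth (a point): Point on the worktop (z = 0) in the middle of the gap's open near end. +y points out of the gap, roughly at the robot; +x across it to the bread box. The gap, open at the top, runs from y = 0 to y = -170 mm, where a fixed aluminium canister (70 mm across, 143 high) closes it. Bread box face at x = +24 mm, pasta tin face at x = -22 to -27 mm; both end at y = 0.
- tea_light_center (a point): Centre (half-way up) of the dropped tea light: white round cup with pale wax and a black wick, 38 mm across, 15 mm high, 12 to 23 g. It stands upright on the worktop in the gap, 35 to 60 mm inside the mouth. z axis up.
- hook_grip (a point): Centre of the hook's wooden handle, a bar 90 mm long (x), 24 mm wide (y), 40 mm high (z), standing on the worktop on its narrow edge. A 6 mm steel rod runs from its front end along +x, its axis 12 mm above this point (underside 29 mm above the worktop), and is bent straight down 145 mm in front of this point, ending in a cross bar just over the worktop. Hook about 100 g.
- hook_foot (a point): Middle of the cross bar at the hook's foot, 145 mm in front of hook_grip (+x) and 16 mm lower (4 mm above what the hook stands on; underside 3 mm below this point). The bar is a 6 mm rod, 34 mm wide over all (y), curved with its tips 6 mm toward the handle, so that it cups the round tea light when pulled toward the handle.
- candle_plate: Fixed flat round blue plate, 130 mm across, its top 8 mm above the worktop, without a rim. Origin: centre of its underside, on the worktop. Behind it stands a fixed red dish drainer, rim 115 mm high, over world x = 0.49 to 0.81, y = -0.02 to 0.35 (its flat mat reaches to x = 0.45).
- free_spot (a point): Middle of the free half of the candle plate, on its top surface (8 mm above the worktop), 35 mm from the plate's centre, on the side opposite the other tea light; plate and lights are turned differently each time. The plate's +y points from its centre to this spot.
- other_light: A second, equal tea light (38 mm across, 15 mm high), loose, standing on the plate 33 to 39 mm from its centre, opposite the free spot. Leave it alone. Origin: centre of its underside.
- flat_tin: Bystander: low round tin, 86 mm across, 40 mm high, loose. Origin: centre of its underside.
- spice_jar: Bystander: spice jar with grey cap, 44 mm across, 109 mm high, loose. Origin: centre of its underside.
- tea_light: The same dropped tea light; origin at the centre of its underside.
- bread_box: Fixed white bread box with wooden lid, left of the gap, 110 mm (x) by 170 mm (y), 104 mm high, 124 mm with its knob. Origin: centre of its underside; same axes as gap_mouth. The wall cabinet above has its underside 455 mm over the worktop and its front at world x = 0.60.
- pasta_tin: Fixed green tin with aluminium lid, right of the gap, 71 mm (x) by 171 mm (y), 98 mm high, 105 mm with its lid handle. Origin: centre of its underside; parallel to the bread box.

How it is judged:
By the outcome, as a careful person would: the job done as asked, in the order asked, and still so for the second after the job is handed in, with the robot touching nothing.
It also fails if it takes over 61 s, if anything falls off the work surface, if the arm or the gripper's body presses on something with over 40 N, if the wrist force passes 120 N, or if a joint passes its speed limit or range.

## Robot

A 6-joint arm with a two-finger parallel gripper is mounted at the origin on a cart in front of the work surface, level with it; the furniture and walls round the work are solid. World frame = base frame: x ahead of the robot, y to its left, z up, the work surface at z = 0. Lengths are in m, angles in rad, forces in N, time in s.
With the tool pointing down it reaches from about 0.35 to 0.725 m from the base axis. Payload 6 kg.
Tool frame: the origin (TCP) lies between the finger pads; the fingertips stand 8 mm ahead of it and the grasp point (between the pads) lies 11 mm behind it (arm.tips_ahead is the distance from the TCP to the fingertips, in m); z points along the fingers, y is the line along which they close (so a half turn about z gives the same grasp; the last joint's range is limited). The gripper opens to 85 mm and grips with 20 to 120 N. Pads are 22 mm wide; open, the fingers measure 114 mm over their backs; the gripper's body (76 mm by 85 mm) begins 54 mm behind the grasp point. The pads swing forward as they close: fully open they stand 13 mm farther back than shut.
Start: joints at [1.477, 0.04, 0.085, 0, -1.615, -0.334], TCP at [0.249, 0.546, 0.239] pointing down, gripper open.
Joint ranges: [-2.56, 2.56], [-1.29, 2.01], [-1.08, 1.49], [-3.29, 1.98], [-2.81, -0.18], [-2.99, 2.99]. Speed limits (rad/s): [2.57, 2.57, 3.01, 3.14, 3.14, 3.14].

## Interface

Orientations are given as a 3x3 rotation matrix whose columns are the frame's x, y, z axes.
In Python, from rig import arm, optics, job gives the robot as it stands.
- The arm moves only by the tool drive_tool, never from a script. Its argument "plan" is a list of rows, each a list of 6 numbers: the shift along the tool's x, y, z in mm, then the turn, a rotation vector about the tool's x, y, z in degrees. A call has exactly 5 rows; each row is the pose to reach, as a shift and turn from the pose commanded when the call began, along the tool's axes at that moment; what a row does not reach only later rows make up. A row lasts 1/8 s, in which the tool goes at most 62.5 mm and 10.7 degrees, less where a joint would pass 70% of its speed; a pose out of reach is approached as far as the arm can. A call with a gripper value outside its range is refused whole. "claw" is the opening, from -1 (shut) to 1 (fully open), set as the call begins (left out, the last holds). The fingers move at their own pace and stop on an object; "newtons" is the grip in N (left out, the last holds). Time passes only in rows, so rows that repeat a pose let the fingers close, or fill a call up. It gives the time, the measured TCP pose, the force, the opening and the grip force at its end, in the units of the state.
- arm.read_state(): the state, without advancing time (a new reading comes with each control period).
- optics.snapshot(name): name is "scene" or "side" or "wrist"; returns a dict with "frame" (400x640x3 uint8, blue, green, red), "z_map" (400x640 float32, m along the optical axis (not along the pixel's ray), 0 where there is no reading), "fx", "fy", "cx", "cy" (pixels), "extrinsics" (4x4, takes a point from world to camera coordinates); the wrist camera has in their place "T_tool_cam" (4x4, takes a point from camera to tool coordinates, whose origin is the TCP and whose axes are the flange's). Camera axes: x right, y up, looking along -z (the intrinsics and any distortion apply to the point x, -y, -z); pixel columns grow to the right and rows downward; lengths in m; the calibration is good to about 2 mm. A picture is of the moment at which its call begins: read the wrist's pose just before it.
- job.hand_in(): hands the job in; it is judged then, once.
Trained networks look in a picture, given as the dict that the camera call returned (one of the last four; its "shot" number tells which), for a name from the list of things; names that differ only in an ending like _2 or _b are one class to them, and where a whole thing is asked for, a point or a joint stands for the part that bears it (a point fixed in the world has none). Each returns a list of dicts, best first, with "conf" (0 to 1); they miss things now and then, are a little off and sometimes report something else, mostly with a low value. They report only what shows in the picture. A call takes as long as a camera call.
- optics.look_for(query, picture): "pixel" ([column, row] in pixels, amid what is visible of it).
- optics.regions_of(query, picture): "mask" (400x640 bool, what is visible of it) and "pixel" ([column, row] in pixels, amid what is visible of it).
The state is a dict: "clock": time; "joint_positions": joint angles; "qd": joint speeds; "joint_torque": joint torques, N m; "tool_pos": TCP position; "tcp_rot": TCP orientation; "ft_force": force on the tool from outside, world axes, zero at the start; "wrist_torque": the same for the moment, N m; "finger_gap": finger opening in m; "grasp_force": force on a finger pad.
Only numpy, scipy, OpenCV 4.12 (cv2) and the standard library are available. Lean on these libraries where they do the work, as an engineer would, in place of code of your own. Each camera call takes 0.05 s, during which the arm holds its last target. There are 200 camera calls.

## Working session

There is one attempt and no reset: what is moved stays moved. The work goes in short steps, Python scripts to look and compute and a tool call to move; the robot and the scene stay as the last step left them, time stands still between calls to the robot, and variables do not carry over. Pictures are saved under pics/ and viewed, at most 10 in all, crops included, and the job is handed in when it is done.

Besides the shell and the picture viewer there is one more tool, called after "Request:" in YAML: its name, and indented under it one key for each argument. drive_tool: Moves the arm, as the interface text tells. Its arguments: {"type":"object","properties":{"plan":{"type":"array"},"claw":{"type":"number"},"newtons":{"type":"number"}},"required":["plan"]}

```bash
mkdir -p pics; ls
cat > h.py <<'E'
import numpy as np, cv2
from rig import arm, optics, job
def world(p, mask=None, px=None, s=None):
    z=p["z_map"]
    if mask is not None: v,u=np.nonzero(mask&(z>0))
    else: u,v=[np.array([int(a)]) for a in px]
    d=z[v,u]
    c=np.c_[(u-p["cx"])/p["fx"]*d, -(v-p["cy"])/p["fy"]*d, -d, np.ones(len(d))]
    if "extrinsics" in p: T=np.linalg.inv(p["extrinsics"])
    else:
        W=np.eye(4); W[:3,:3]=s["tcp_rot"]; W[:3,3]=s["tool_pos"]; T=W@p["T_tool_cam"]
    return (c@T.T)[:,:3]
E
python3 - <<'E'
from h import *
ims=[]
for n in ("scene","side"):
    p=optics.snapshot(n); cv2.imwrite(f"pics/{n}0.png",p["frame"]); print(n,[k for k in p], p["z_map"].min(),p["z_map"].max())
    for q in ("tea_light","hook_grip","hook_foot","candle_plate","other_light","flat_tin","spice_jar","bread_box","pasta_tin"):
        for r in optics.regions_of(q,p)[:2]:
            w=world(p,r["mask"])
            if len(w): print(q,round(r["conf"],2),np.int_(r["pixel"]),len(w),np.round(np.median(w,0),3),np.round(np.percentile(w,3,0),3),np.round(np.percentile(w,97,0),3))
E
```

```text
pics
scene ['frame', 'z_map', 'fx', 'fy', 'cx', 'cy', 'extrinsics', 'shot'] 0.0 3.9998517
tea_light 0.33 [360 251] 1136 [0.388 0.118 0.009] [0.324 0.063 0.003] [0.438 0.179 0.014]
tea_light 0.26 [254 164] 881 [ 0.712 -0.136  0.104] [ 0.603 -0.194  0.065] [ 0.784 -0.084  0.124]
hook_grip 0.89 [355 199] 352 [ 0.403 -0.076  0.033] [ 0.36  -0.094  0.006] [ 0.447 -0.063  0.044]
candle_plate 0.97 [359 249] 1083 [0.387 0.117 0.009] [0.324 0.065 0.004] [0.436 0.179 0.014]
candle_plate 0.66 [291 147] 1198 [ 0.618 -0.234  0.094] [ 0.56  -0.29   0.018] [ 0.7   -0.198  0.103]
other_light 0.54 [372 260] 124 [0.359 0.152 0.017] [0.345 0.134 0.011] [0.376 0.171 0.026]
flat_tin 0.93 [348 314] 1004 [0.416 0.344 0.037] [0.378 0.296 0.006] [0.453 0.376 0.043]
spice_jar 0.71 [348 123] 412 [ 0.451 -0.396  0.068] [ 0.429 -0.473  0.008] [ 0.474 -0.385  0.112]
bread_box 0.81 [260 161] 894 [ 0.709 -0.136  0.104] [ 0.603 -0.194  0.07 ] [ 0.782 -0.083  0.124]
pasta_tin 0.75 [364 253] 1201 [0.387 0.12  0.009] [0.324 0.065 0.002] [0.439 0.18  0.014]
pasta_tin 0.67 [351 313] 1039 [0.416 0.344 0.037] [0.378 0.295 0.004] [0.454 0.376 0.043]
side ['frame', 'z_map', 'fx', 'fy', 'cx', 'cy', 'extrinsics', 'shot'] 0.0 3.6104121
hook_grip 0.65 [305 234] 343 [ 0.39  -0.091  0.036] [ 0.355 -0.104  0.008] [ 0.44  -0.071  0.043]
hook_foot 0.72 [311 231] 451 [ 0.403 -0.093  0.035] [ 0.356 -0.119  0.004] [ 0.54  -0.073  0.043]
hook_foot 0.24 [372 165] 2559 [ 0.665 -0.148  0.101] [ 0.601 -0.208  0.017] [ 0.764 -0.07   0.109]
other_light 0.54 [235 208] 154 [0.362 0.154 0.017] [0.343 0.132 0.006] [0.382 0.181 0.023]
flat_tin 0.97 [206 173] 612 [0.408 0.322 0.036] [0.375 0.29  0.003] [0.45  0.37  0.042]
bread_box 0.67 [372 166] 2553 [ 0.665 -0.148  0.101] [ 0.601 -0.207  0.017] [ 0.764 -0.069  0.109]
pasta_tin 0.6 [399 200] 2119 [ 0.623 -0.269  0.093] [ 0.559 -0.318  0.011] [ 0.717 -0.209  0.102]
```

View pics/scene0.png

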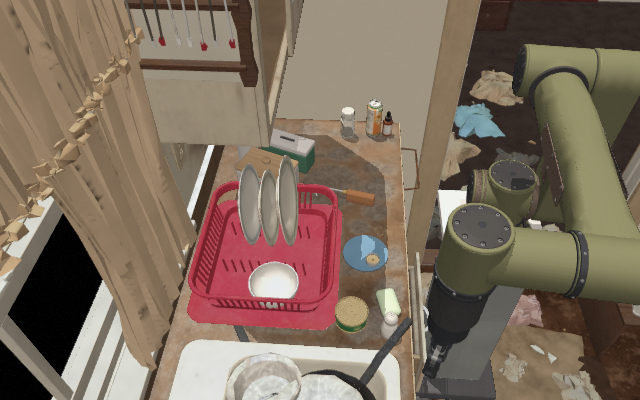

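View pics/side0.png

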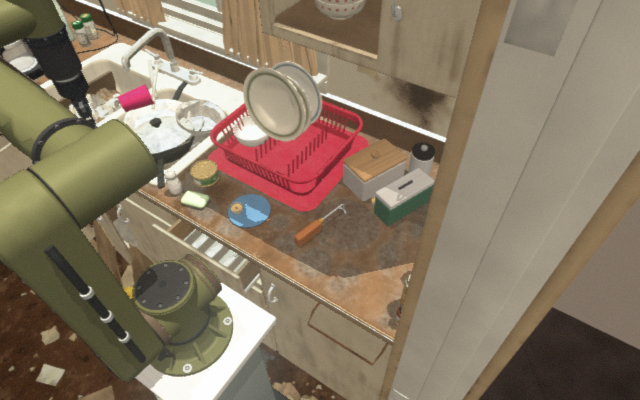

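The scene view shows the gap between bread box (270,160) and green tin (290,147), with the hook at (350,197), and the plate with its light at (372,260). The side view shows the hook clearly, with handle (305,234) and foot (343,209), and box and tin on the right. Next, fit orientations.

Run:
```python
from h import *
P=[optics.snapshot(n) for n in("scene","side")]
C=[world(p,p["z_map"]>0) for p in P]; 
def rect(c,x0,x1,y0,y1,z0,z1,n):
    k=(c[:,0]>x0)&(c[:,0]<x1)&(c[:,1]>y0)&(c[:,1]<y1)&(c[:,2]>z0)&(c[:,2]<z1)
    q=c[k][:,:2].astype(np.float32)
    if len(q)>5:
        r=cv2.minAreaRect(q*1000); print(n,len(q),np.round(r[0],1),np.round(r[1],1),round(r[2],1), np.round(cv2.boxPoints(r)).tolist())
for i,c in enumerate(C):
    rect(c,.52,.85,-.24,-.06,.100,.108,f"{i} box")
    rect(c,.5,.78,-.36,-.2,.092,.1,f"{i} tin")
    rect(c,.3,.46,-.14,-.04,.036,.046,f"{i} handle")
    rect(c,.44,.6,-.2,-.04,.026,.04,f"{i} rod")
    rect(c,.5,.6,-.2,-.04,.004,.024,f"{i} foot")
    rect(c,.3,.46,.04,.2,.005,.012,f"{i} plate")
    rect(c,.3,.46,.04,.2,.019,.03,f"{i} olight")
    rect(c,.6,.9,-.35,-.2,.135,.15,f"{i} canister")
```

```text
0 box 737 [ 680.4 -164.7] [193.2 197.4] 77.3 [[563.0, -237.0], [755.0, -281.0], [798.0, -92.0], [605.0, -49.0]]
0 tin 444 [ 666.7 -259.1] [108.1 220.9] 87.2 [[554.0, -308.0], [774.0, -318.0], [780.0, -210.0], [559.0, -200.0]]
0 handle 160 [405.8 -83.5] [ 29. 100.] 74.7 [[354.0, -84.0], [450.0, -111.0], [458.0, -83.0], [361.0, -56.0]]
0 rod 60 [ 520.8 -139.8] [ 23.6 198. ] 52.8 [[435.0, -89.0], [593.0, -209.0], [607.0, -190.0], [449.0, -71.0]]
0 foot 168 [ 549.  -119.9] [159.7  97.5] 89.8 [[500.0, -200.0], [597.0, -200.0], [598.0, -40.0], [500.0, -40.0]]
0 plate 1002 [381.5 119.7] [156.6 159.1] 0.3 [[303.0, 199.0], [304.0, 40.0], [460.0, 41.0], [459.0, 200.0]]
0 olight 105 [400.8 120.7] [117.  155.7] 0.2 [[342.0, 198.0], [343.0, 43.0], [460.0, 43.0], [459.0, 199.0]]
1 box 1303 [ 679.5 -172.9] [193.7 180. ] 72.2 [[564.0, -238.0], [736.0, -293.0], [795.0, -108.0], [623.0, -53.0]]
1 tin 988 [ 673.7 -246.9] [121.  218.6] 68.7 [[550.0, -264.0], [754.0, -343.0], [797.0, -230.0], [594.0, -151.0]]
1 handle 200 [403.7 -87.3] [ 23.3 100.1] 77.4 [[352.0, -88.0], [450.0, -110.0], [455.0, -87.0], [357.0, -65.0]]
1 rod 74 [ 521.9 -118.1] [ 18.6 169.5] 71.6 [[439.0, -100.0], [599.0, -154.0], [605.0, -136.0], [444.0, -82.0]]
1 foot 134 [ 551.3 -117.9] [ 96.8 155.4] 1.4 [[501.0, -41.0], [505.0, -197.0], [602.0, -194.0], [598.0, -39.0]]
1 plate 903 [381.4 121.1] [150.9 153.9] 1.9 [[304.0, 196.0], [309.0, 42.0], [459.0, 47.0], [454.0, 200.0]]
1 olight 62 [401.  125.4] [116.1 142.4] 1.5 [[341.0, 195.0], [345.0, 53.0], [461.0, 56.0], [457.0, 198.0]]
1 canister 74 [ 828.2 -232.1] [ 76.5 150. ] 84.3 [[750.0, -263.0], [899.0, -278.0], [907.0, -201.0], [757.0, -186.0]]
```

```bash
cat >> h.py <<'E'
from scipy.spatial.transform import Rotation as R
def go(pos,yaw,s=None):
    """row (mm, deg) to bring TCP to pos, tool down, tool y-axis along world yaw+90 or its half turn; yaw in deg of tool x"""
    s=s or arm.read_state(); A=np.array(s["tcp_rot"])
    c,n=np.cos(np.radians(yaw)),np.sin(np.radians(yaw))
    B=np.array([[c,n,0],[n,-c,0],[0,0,-1]])
    out=np.r_[A.T@(np.array(pos)-s["tool_pos"])*1000, R.from_matrix(A.T@B).as_rotvec(degrees=True)]
    print("row",np.round(out,1).tolist()); return out
E
python3 - <<'E'
from h import *
s=arm.read_state(); print(np.round(s["tcp_rot"],3),s["tool_pos"],s["clock"],s["ft_force"])
p=optics.snapshot("wrist"); print(np.round(p["T_tool_cam"],3),p["fx"])
go([.44,-.13,.26],-15,s); go([.44,-.13,.26],165,s)
E
```

```text
[[ 0.91  -0.415 -0.   ]
 [-0.415 -0.91  -0.   ]
 [ 0.     0.    -1.   ]] [0.2488903  0.54591487 0.23923882] 1.1 [ 0.37675259 -0.37331726 -0.16670216]
[[-0.001  0.953  0.301  0.078]
 [ 1.     0.001 -0.001 -0.   ]
 [-0.001  0.301 -0.953 -0.136]
 [ 0.     0.     0.     1.   ]] 285.43731244867837
row [454.3, 535.7, -20.7, 0.0, -0.0, -9.5]
row [454.3, 535.7, -20.7, -0.0, -0.0, 170.5]
```

Request:
drive_tool:
  plan:
    - [55,22,-8,0,0,-1]
    - [110,45,-15,0,0,-2]
    - [160,90,-20,0,0,-3]
    - [210,138,-25,0,0,-4]
    - [255,185,-30,0,0,-6]

```text
clock: 1.78
tool_pos: [0.3997, 0.2837, 0.2684]
tcp_rot: [[0.949, -0.316, 0.0], [-0.316, -0.949, 0.0], [0.0, -0.0, -1.0]]
ft_force: [0.8, 0.3, -0.2]
finger_gap: 0.0853
grasp_force: 0.0
```

Run:
```python
from h import *
s=arm.read_state(); print(s["tool_pos"]); go([.38,-.12,.27],-15,s);go([.48,-.16,.265],-15,s)
```

```text
[0.39967105 0.28365225 0.26844259]
row [109.1, 389.1, -1.6, -0.0, -0.0, -3.4]
row [216.6, 395.4, 3.4, -0.0, -0.0, -3.4]
```

Request:
drive_tool:
  plan:
    - [20,60,-2,0,0,-1]
    - [35,120,-2,0,0,-2]
    - [50,180,-2,0,0,-3]
    - [70,240,-2,0,0,-3]
    - [90,300,-2,0,0,-3]

```text
clock: 2.4
tool_pos: [0.3888, -0.0277, 0.2707]
tcp_rot: [[0.964, -0.266, 0.002], [-0.266, -0.964, 0.001], [0.002, -0.001, -1.0]]
ft_force: [1.6, -0.3, -0.8]
finger_gap: 0.0855
grasp_force: 0.0
```

Request:
drive_tool:
  plan:
    - [45,40,2,0,0,0]
    - [90,75,4,0,0,0]
    - [117,85,4,0,0,0]
    - [117,85,4,0,0,0]
    - [117,85,4,0,0,0]

```text
clock: 3.02
tool_pos: [0.4792, -0.139, 0.2663]
tcp_rot: [[0.964, -0.267, 0.0], [-0.267, -0.964, -0.0], [0.0, 0.0, -1.0]]
ft_force: [0.5, 0.1, 0.6]
finger_gap: 0.0851
grasp_force: 0.0
```

Run:
```python
from h import *
s=arm.read_state(); p=optics.snapshot("wrist"); print(s["tool_pos"],s["clock"])
cv2.imwrite("pics/w1.png",p["frame"]); np.savez("w1.npz",z=p["z_map"],pos=s["tool_pos"],rot=s["tcp_rot"])
for q in ("tea_light","hook_grip","hook_foot","other_light"):
    for r in optics.regions_of(q,p)[:2]:
        w=world(p,r["mask"],s=s)
        if len(w): print(q,round(r["conf"],2),np.int_(r["pixel"]),len(w),np.round(np.median(w,0),3),np.round(np.percentile(w,3,0),3),np.round(np.percentile(w,97,0),3))
```

```text
[ 0.47916021 -0.13903964  0.26631375] 3.025
tea_light 0.63 [332  46] 864 [ 0.625 -0.19   0.009] [ 0.607 -0.207  0.007] [ 0.641 -0.174  0.016]
hook_grip 0.83 [301 220] 1707 [ 0.426 -0.094  0.039] [ 0.363 -0.122  0.001] [ 0.541 -0.071  0.042]
hook_foot 0.67 [300 220] 1692 [ 0.427 -0.095  0.039] [ 0.365 -0.123  0.001] [ 0.541 -0.072  0.042]
hook_foot 0.4 [333  42] 904 [ 0.625 -0.19   0.009] [ 0.607 -0.207  0.006] [ 0.641 -0.174  0.016]
other_light 0.59 [165 290] 520 [0.363 0.15  0.017] [0.347 0.131 0.012] [0.38  0.168 0.024]
```

View pics/w1.png

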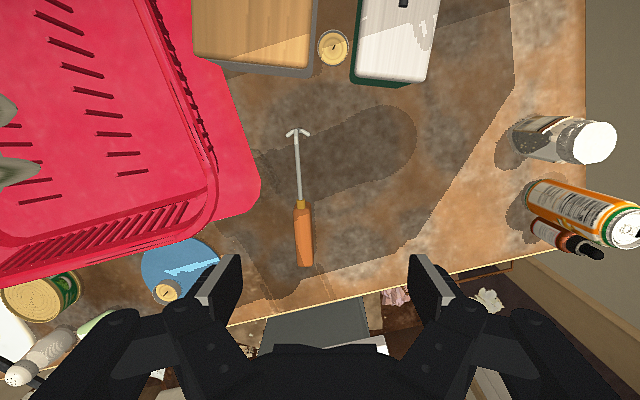

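The wrist view shows the tea light at (333,47) between box (255,35) and tin (390,45), with the hook handle at (303,235) and its foot at (298,132).

Run:
```python
from h import *
s=arm.read_state(); p=optics.snapshot("wrist")
r=optics.regions_of("hook_grip",p)[0]; w=world(p,r["mask"],s=s)
def fit(q,n):
    a=cv2.minAreaRect((q[:,:2]*1000).astype(np.float32)); print(n,len(q),np.round(a[0],1),np.round(a[1],1),round(a[2],1))
h=w[(w[:,0]<.452)&(w[:,2]>.034)]; fit(h,"handle")
d=np.linalg.svd(h[:,:2]-h[:,:2].mean(0),full_matrices=0)[2][0]; print("yaw pca",np.degrees(np.arctan2(d[1]/d[0],1)))
f=w[(w[:,0]>.53)]; print("foot pts",len(f),np.round(f.mean(0),3),np.round(f.min(0),3),np.round(f.max(0),3))
rod=w[(w[:,0]>.46)&(w[:,0]<.53)&(w[:,2]>.02)]; c=np.polyfit(rod[:,0],rod[:,1],1); print("rod yaw",np.degrees(np.arctan(c[0])),"y at .54",np.polyval(c,.54), "y at .405",np.polyval(c,.405), rod[:,2].mean())
c=world(p,p["z_map"]>0,s=s)
def band(x0,x1,y0,y1,z0,z1): return c[(c[:,0]>x0)&(c[:,0]<x1)&(c[:,1]>y0)&(c[:,1]<y1)&(c[:,2]>z0)&(c[:,2]<z1)]
# box side edge: min y per x-slice at top; tin side edge: max y
b=band(.55,.75,-.22,-.05,.09,.11); t=band(.5,.75,-.36,-.19,.085,.106)
for n,q,op in (("box",b,np.min),("tin",t,np.max)):
    e=np.array([[x,op(q[(abs(q[:,0]-x)<.003),1])] for x in np.arange(.58,.68,.006) if (abs(q[:,0]-x)<.003).sum()>4])
    if len(e)>3:
        k=np.polyfit(e[:,0],e[:,1],1); print(n,np.round(e,3).tolist(),np.degrees(np.arctan(k[0])),np.polyval(k,.6245))
    e=np.array([[np.min(q[(abs(q[:,1]-y)<.003),0]),y] for y in np.arange(-.32,-.06,.01) if (abs(q[:,1]-y)<.003).sum()>4]); print("front",np.round(e,3).tolist())
```

```text
handle 1032 [405.7 -87.1] [24.1 96.5] 77.0
yaw pca -12.853542432219248
foot pts 189 [ 0.538 -0.119  0.015] [ 0.53  -0.134 -0.001] [ 0.545 -0.102  0.037]
rod yaw -12.991249362845616 y at .54 -0.11823754194939864 y at .405 -0.08709205253767863 0.035342115823042926
box [[0.58, -0.22], [0.586, -0.22], [0.592, -0.22], [0.598, -0.22], [0.604, -0.22], [0.61, -0.22], [0.616, -0.22], [0.622, -0.22], [0.628, -0.22], [0.634, -0.22], [0.64, -0.172], [0.646, -0.175], [0.652, -0.175], [0.658, -0.154], [0.664, -0.132], [0.67, -0.111], [0.676, -0.089]] 51.47904328284792 -0.19304997427885373
front [[0.572, -0.22], [0.575, -0.21], [0.578, -0.2], [0.629, -0.17], [0.604, -0.16], [0.599, -0.15], [0.602, -0.14], [0.606, -0.13], [0.61, -0.12], [0.614, -0.11], [0.617, -0.1], [0.622, -0.09], [0.625, -0.08], [0.629, -0.07]]
tin [[0.58, -0.2], [0.586, -0.199], [0.592, -0.202], [0.598, -0.204], [0.604, -0.206], [0.61, -0.208], [0.616, -0.21], [0.622, -0.213], [0.628, -0.216], [0.634, -0.218], [0.64, -0.22]] -20.08970068125782 -0.21397375037020244
front [[0.618, -0.29], [0.59, -0.28], [0.564, -0.27], [0.556, -0.26], [0.559, -0.25], [0.562, -0.24], [0.566, -0.23], [0.57, -0.22], [0.574, -0.21], [0.578, -0.2]]
```

Run:
```python
from h import *
s=arm.read_state(); print(s["tool_pos"],s["clock"]); go([.4057,-.0872,.075],-12.9,s);go([.4057,-.0872,.015],-12.9,s)
```

```text
[ 0.47923878 -0.13871149  0.26663859] 3.375
row [-84.8, -30.0, 191.6, -0.0, -0.1, -2.6]
row [-84.8, -30.0, 251.6, -0.0, -0.1, -2.6]
```

Request:
drive_tool:
  plan:
    - [-22,-8,50,0,0,-1]
    - [-44,-16,100,0,0,-2]
    - [-66,-24,150,0,0,-2.6]
    - [-85,-30,190,0,0,-2.6]
    - [-85,-30,192,0,0,-2.6]
  claw: 0.2

```text
clock: 4.0
tool_pos: [0.4032, -0.0872, 0.0715]
tcp_rot: [[0.975, -0.222, -0.004], [-0.222, -0.975, -0.0], [-0.004, 0.001, -1.0]]
ft_force: [0.9, 0.2, 1.5]
finger_gap: 0.051
grasp_force: 0.0
```

Run:
```python
from h import *
s=arm.read_state(); print(s["tool_pos"],s["finger_gap"]); go([.4057,-.0872,.015],-12.9,s)
```

```text
[ 0.40322156 -0.08715519  0.07154168] 0.05103496939597779
row [2.7, -0.6, 56.5, 0.1, 0.2, 0.1]
```

Request:
drive_tool:
  plan:
    - [0,0,30,0,0,0]
    - [0,0,52,0,0,0]
    - [0,0,59,0,0,0]
    - [0,0,59,0,0,0]
    - [0,0,59,0,0,0]

```text
clock: 4.62
tool_pos: [0.4065, -0.0875, 0.0167]
tcp_rot: [[0.975, -0.223, 0.002], [-0.223, -0.975, -0.0], [0.002, -0.0, -1.0]]
ft_force: [-0.1, 0.2, 0.1]
finger_gap: 0.0511
grasp_force: 0.0
```

Request:
drive_tool:
  plan:
    - [0,0,0,0,0,0]
    - [0,0,0,0,0,0]
    - [0,0,0,0,0,0]
    - [0,0,0,0,0,0]
    - [0,0,0,0,0,0]
  claw: -1
  newtons: 80

```text
clock: 5.25
tool_pos: [0.406, -0.0875, 0.0161]
tcp_rot: [[0.975, -0.223, 0.001], [-0.223, -0.975, -0.0], [0.001, -0.0, -1.0]]
ft_force: [-0.8, 0.3, 5.0]
finger_gap: 0.0223
grasp_force: 78.8
```

Request:
drive_tool:
  plan:
    - [0,0,-20,0,0,0]
    - [0,0,-40,0,0,0]
    - [0,0,-55,0,0,0]
    - [0,0,-60,0,0,0]
    - [0,0,-60,0,0,0]

```text
clock: 5.88
tool_pos: [0.4053, -0.0875, 0.0749]
tcp_rot: [[0.975, -0.224, -0.0], [-0.224, -0.975, 0.0], [-0.0, -0.0, -1.0]]
ft_force: [0.2, 0.0, -1.2]
finger_gap: 0.0232
grasp_force: 78.3
```

```bash
cat >> h.py <<'E'
YAW=-20.3; u=np.array([np.cos(np.radians(YAW)),np.sin(np.radians(YAW))]); v=np.array([-u[1],u[0]])
def gp(d,l): return d*u+l*v
def hook(d,l,z,s,L=.145): 
    "row that brings the hook foot to gap coords d,l with TCP height z"
    return go([*gp(d-L,l),z],YAW,s)
E
python3 - <<'E'
from h import *
s=arm.read_state(); p=optics.snapshot("wrist"); print(s["tool_pos"],s["grasp_force"],s["finger_gap"])
cv2.imwrite("pics/w2.png",p["frame"])
for q in ("hook_foot","tea_light"):
    for r in optics.regions_of(q,p)[:2]:
        w=world(p,r["mask"],s=s); t=(w-s["tool_pos"])@s["tcp_rot"]
        print(q,r["conf"],np.int_(r["pixel"]),len(w),np.round(w.mean(0),3), "tool:",np.round(t.min(0),3),np.round(t.max(0),3))
        if q=="hook_foot":
            f=t[t[:,0]>.125]; print(len(f),np.round(np.percentile(f,[1,50,99],axis=0),4).tolist())
hook(.60,.040,.06,s)
E
```

```text
[ 0.4053228  -0.08745597  0.07485671] 78.33709716796875 0.02316824711173908
hook_foot 0.74 [326 237] 10452 [ 0.436 -0.095  0.097] tool: [-0.032 -0.012 -0.027] [0.116 0.012 0.074]Traceback (most recent call last):
  File "<stdin>", line 9, in <module>
    return _quantile_unchecked(
        a, q, axis, out, overwrite_input, method, keepdims, weights)
    return _ureduce(a,
                    func=_quantile_ureduce_func,
    ...<5 lines>...
                    overwrite_input=overwrite_input,
                    method=method)
    r = func(a, **kwargs)
    result = _quantile(arr,
                       quantiles=q,
    ...<2 lines>...
                       out=out,
                       weights=wgt)
    slices_having_nans = np.isnan(arr[-1, ...])
                                  ~~~^^^^^^^^^
IndexError: index -1 is out of bounds for axis 0 with size 0
```

View pics/w2.png

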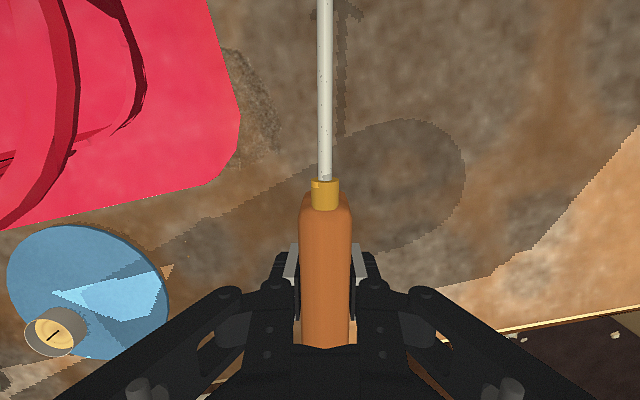

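The picture shows the hook held straight in the fingers, with its rod along column 325 and its foot outside the frame.

Run:
```python
from h import *
s=arm.read_state(); p=optics.snapshot("wrist")
for px in ((325,200),(325,205),(325,210),(325,184),(325,150),(324,100),(324,60),(323,15)):
    print(px,np.round((world(p,px=px,s=s)-s["tool_pos"])@np.array(s["tcp_rot"])*1000,1))
hook(.60,.040,.06,s)
p=optics.snapshot("side")
r=optics.regions_of("hook_foot",p); 
for a in r[:2]:
    w=world(p,a["mask"]); t=(w-s["tool_pos"])@s["tcp_rot"]; t=t[t[:,0]>.12]; print(a["conf"],len(t),np.round(np.percentile(t,[2,50,98],axis=0)*1000,1).tolist() if len(t) else 0)
```

```text
(325, 200) [[ 43.4   0.3 -23.3]]
(325, 205) [[ 40.8   0.3 -21.9]]
(325, 210) [[ 38.5   0.3 -21.8]]
(325, 184) [[ 50.    0.3 -22.3]]
(325, 150) [[ 63.4   0.3 -19.5]]
(324, 100) [[ 82.4  -0.1 -18.8]]
(324, 60) [[ 96.   -0.  -20.7]]
(323, 15) [[110.2  -0.4 -20.9]]
row [42.1, 24.0, 14.3, 0.0, 0.1, 7.4]
0.78 84 [[121.1, -61.8, -19.3], [138.6, -24.1, 70.3], [193.8, 14.8, 77.8]]
```

Request:
drive_tool:
  plan:
    - [14,8,5,0,0,3]
    - [28,16,10,0,0,6]
    - [42,24,14,0,0,7.4]
    - [42,24,14,0,0,7.4]
    - [42,24,14,0,0,7.4]

```text
clock: 6.75
tool_pos: [0.4407, -0.1202, 0.061]
tcp_rot: [[0.938, -0.347, -0.001], [-0.347, -0.938, -0.0], [-0.001, 0.0, -1.0]]
ft_force: [-0.0, -0.2, -1.6]
finger_gap: 0.0227
grasp_force: 78.4
```

Run:
```python
from h import *
s=arm.read_state(); p=optics.snapshot("wrist"); print(s["tool_pos"],np.degrees(np.arctan2(s["tcp_rot"][1][0],s["tcp_rot"][0][0])))
w2=optics.snapshot("side"); 
im=np.vstack([p["frame"][:300], cv2.resize(w2["frame"][120:260,270:470],(640,448))[:290]]); cv2.imwrite("pics/c3.png",im)
hook(.693,.040,.06,s,.143)
c=world(p,p["z_map"]>0,s=s); t=np.c_[c[:,:2]@u,c[:,:2]@v,c[:,2]]
k=(t[:,0]>.60)&(t[:,0]<.70)&(t[:,2]>.03)
for d in np.arange(.61,.70,.015):
    q=t[k&(abs(t[:,0]-d)<.004)]; a=q[q[:,1]<.03]; b=q[q[:,1]>.05]; print(round(d,3),len(a),len(b),a[:,1].max() if len(a) else 0,b[:,1].min() if len(b) else 0)
```

```text
[ 0.44071274 -0.12021031  0.06102931] -20.30205850721851
row [95.0, 0.2, 1.0, 0.0, 0.0, -0.0]
0.61 0 0 0 0
0.625 0 0 0 0
0.64 0 0 0 0
0.655 0 0 0 0
0.67 0 0 0 0
0.685 0 0 0 0
```

View pics/c3.png

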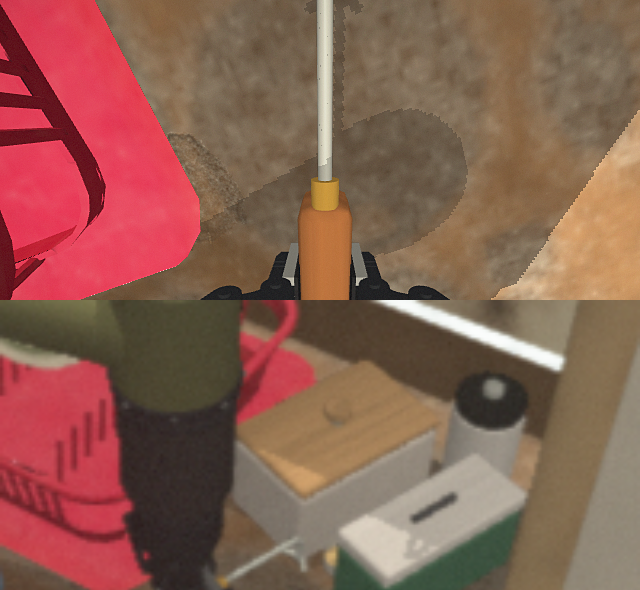

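The wrist view is obstructed by the rod. The side crop shows the foot at about (303,560) just in front of the mouth. I'll check that by projection.

Run:
```python
from h import *
s=arm.read_state(); p=optics.snapshot("side")
def pr(w):
    c=p["extrinsics"]@np.r_[w,1]; return np.array([p["cx"]+p["fx"]*c[0]/-c[2],p["cy"]-p["fy"]*c[1]/-c[2]])
f=p["frame"][130:230,310:430].copy(); f=cv2.resize(f,None,fx=6,fy=6,interpolation=cv2.INTER_CUBIC)
def dot(w,col): 
    a=(pr(w)-[310,130]+.5)*6; cv2.circle(f,tuple(np.int_(a).tolist()),4,col,-1); print(np.round(a))
for l in (-.017,0,.017): dot([*gp(.598-.006*(l!=0),.04+l),.049],(0,0,255))
for l in (.0165,.065): dot([*gp(.614,l),.1],(255,0,0)); dot([*gp(.614,l),.0],(255,0,0))
dot([*gp(.6517,.0385),.015],(0,255,255))
cv2.imwrite("pics/c4.png",f)
```

```text
[340. 446.]
[327. 419.]
[295. 404.]
[390. 363.]
[376. 496.]
[325. 304.]
[314. 438.]
[406. 417.]
```

View pics/c4.png

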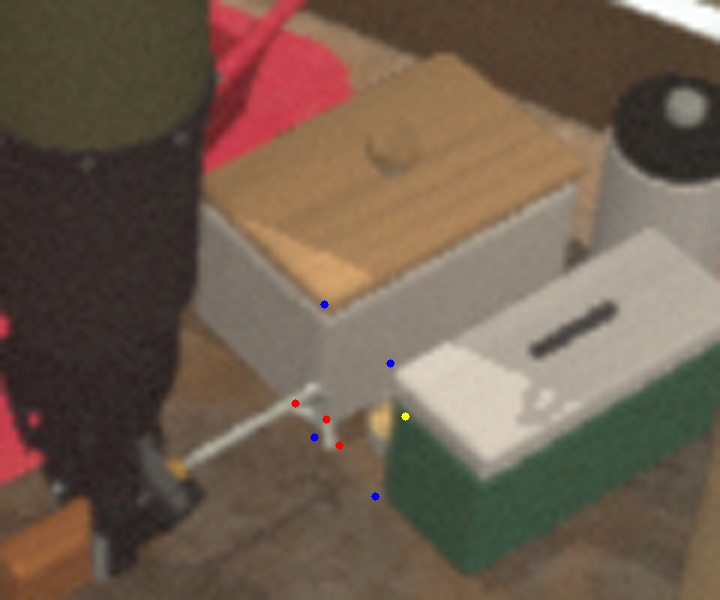

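The projected foot agrees with the picture. The box corner shows that the gap centre is about 4-5 mm further toward the tin, so I'll shift the hook that way before entering.

Request:
drive_tool:
  plan:
    - [0,5,0,0,0,0]
    - [20,5,0,0,0,0]
    - [45,5,0,0,0,0]
    - [70,5,0,0,0,0]
    - [90,5,0,0,0,0]

```text
clock: 7.52
tool_pos: [0.5243, -0.1567, 0.0612]
tcp_rot: [[0.938, -0.347, 0.0], [-0.347, -0.938, -0.0], [0.0, 0.0, -1.0]]
ft_force: [-0.1, -0.1, -0.0]
finger_gap: 0.023
grasp_force: 78.4
```

Request:
drive_tool:
  plan:
    - [5,0,0,0,0,0]
    - [6,0,0,0,0,0]
    - [6,0,0,0,0,0]
    - [6,0,0,0,0,0]
    - [6,0,0,0,0,0]

```text
clock: 8.15
tool_pos: [0.5292, -0.1582, 0.0615]
tcp_rot: [[0.938, -0.347, 0.0], [-0.347, -0.938, -0.0], [0.0, -0.0, -1.0]]
ft_force: [0.6, 0.4, -1.1]
finger_gap: 0.023
grasp_force: 78.4
```

Run:
```python
from h import *
s=arm.read_state(); p=optics.snapshot("wrist"); print(s["tool_pos"],s["ft_force"])
im=p["frame"]; c=world(p,p["z_map"]>0,s=s); t=np.c_[c[:,:2]@u,c[:,:2]@v,c[:,2]]
cv2.imwrite("pics/c5.png",im)
print("tool lat",np.array(s["tool_pos"])[:2]@v,"foot d",np.array(s["tool_pos"])[:2]@u+.143)
for d in np.arange(.60,.70,.012):
    q=t[abs(t[:,0]-d)<.004]; m=[q[(q[:,1]>a)&(q[:,1]<b)&(q[:,2]<.03)] for a,b in((.0,.08),)][0]; print(round(d,3),len(q),len(m),np.round([m[:,1].min(),m[:,1].max()],4) if len(m) else 0)
```

```text
[ 0.52920747 -0.15819261  0.06145402] [ 0.57490605  0.4156832  -1.06065349]
tool lat 0.03523384497935822 foot d 0.6942204884538883
0.6 4801 1195 [0.   0.08]
0.612 4386 1031 [0.0017 0.0796]
0.624 14335 816 [0.0144 0.0635]
0.636 15649 931 [0.0142 0.0629]
0.648 17038 995 [0.0141 0.0625]
0.66 10381 1061 [0.0141 0.0625]
0.672 1891 1000 [0.0136 0.0622]
0.684 1473 1141 [0.0133 0.0621]
0.696 53 45 [0.0136 0.0613]
```

View pics/c5.png

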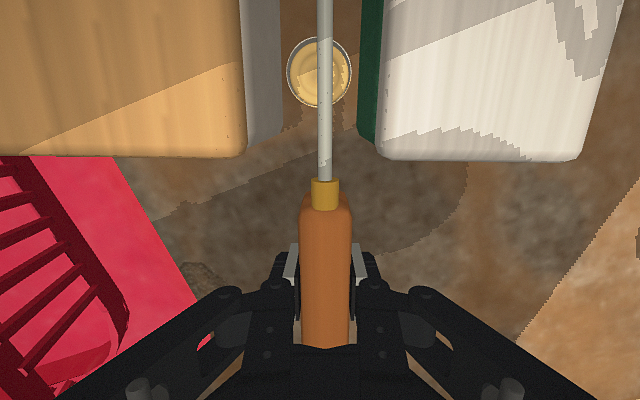

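The view shows the light at (319,72) centred under the rod, between box face (282) and tin face (360).

Run:
```python
from h import *
s=arm.read_state(); p=optics.snapshot("wrist")
c=world(p,p["z_map"]>0,s=s); t=np.c_[c[:,:2]@u,c[:,:2]@v,c[:,2]]
q=t[(t[:,2]>.006)&(t[:,2]<.025)&(t[:,0]>.62)&(t[:,0]<.69)&(t[:,1]>.0165)&(t[:,1]<.06)]
print(len(q),np.round(np.percentile(q,[1,50,99],axis=0),4).tolist())
z=(c-s["tool_pos"])@np.array(s["tcp_rot"]); k=(abs(z[:,1])<.006)&(z[:,2]<0)&(z[:,0]>.06)
k=z[k&(z[:,2]>-.03)]; print(len(k),np.polyfit(k[:,0],k[:,1],1),k[:,0].max())
```

```text
2488 [[0.6344, 0.0206, 0.0065], [0.6527, 0.0435, 0.0094], [0.669, 0.057, 0.0173]]
2453 [ 1.15355287e-03 -9.82375182e-05] 0.11620655700900945
```

Request:
drive_tool:
  plan:
    - [0,-2.5,0,0,0,0]
    - [0,-2.5,12,0,0,0]
    - [0,-2.5,26,0,0,0]
    - [0,-2.5,40,0,0,0]
    - [0,-2.5,44,0,0,0]

```text
clock: 8.88
tool_pos: [0.5293, -0.1561, 0.0162]
tcp_rot: [[0.938, -0.347, -0.003], [-0.347, -0.938, -0.0], [-0.002, 0.001, -1.0]]
ft_force: [-5.3, 1.6, 8.5]
finger_gap: 0.0229
grasp_force: 79.4
```

Request:
drive_tool:
  plan:
    - [0,0,0,0,0,0]
    - [-4,0,0,0,0,0]
    - [-8,0,0,0,0,0]
    - [-14,-0.3,0,0,0,0]
    - [-20,-0.4,0,0,0,0]

```text
clock: 9.5
tool_pos: [0.5112, -0.1485, 0.0173]
tcp_rot: [[0.938, -0.347, 0.0], [-0.347, -0.938, -0.0], [0.0, -0.0, -1.0]]
ft_force: [0.5, 0.2, -0.3]
finger_gap: 0.0231
grasp_force: 78.4
```

```bash
cat >> h.py <<'E'
def light(p,s,d0=.5,d1=.69,l0=.0,l1=.075):
    c=world(p,p["z_map"]>0,s=s); t=np.c_[c[:,:2]@u,c[:,:2]@v,c[:,2]]
    q=t[(t[:,2]>.006)&(t[:,2]<.019)&(t[:,0]>d0)&(t[:,0]<d1)&(t[:,1]>l0)&(t[:,1]<l1)]
    return q
E
python3 - <<'E'
from h import *
s=arm.read_state(); p=optics.snapshot("wrist"); print(s["tool_pos"],s["ft_force"],np.array(s["tool_pos"])[:2]@u+.143,np.array(s["tool_pos"])[:2]@v)
cv2.imwrite("pics/c6.png",p["frame"])
q=light(p,s,.6,.69,.0185,.059);print(len(q),np.round(np.percentile(q,[1,50,99],axis=0),4).tolist())
for r in optics.regions_of("tea_light",p)[:2]:
    w=world(p,r["mask"],s=s); print(r["conf"],np.int_(r["pixel"]),len(w),np.round([w[:,:2].mean(0)@u,w[:,:2].mean(0)@v],4))
E
```

```text
[ 0.51119842 -0.14850199  0.01729701] [ 0.50875402  0.1690255  -0.28832408] 0.6739679749510404 0.03807458397239549
3796 [[0.6302, 0.0195, 0.0065], [0.6453, 0.0342, 0.0092], [0.6551, 0.0562, 0.0171]]
0.78 [333  26] 3900 [0.6444 0.0376]
```

Request:
drive_tool:
  plan:
    - [-8,-0.2,0,0,0,0]
    - [-18,-0.4,0,0,0,0]
    - [-28,-0.6,0,0,0,0]
    - [-38,-0.8,0,0,0,0]
    - [-46,-1,0,0,0,0]

```text
clock: 10.22
tool_pos: [0.4681, -0.1315, 0.0173]
tcp_rot: [[0.938, -0.347, 0.0], [-0.347, -0.938, -0.0], [0.0, -0.0, -1.0]]
ft_force: [0.6, -0.3, -1.0]
finger_gap: 0.0235
grasp_force: 78.5
```

Run:
```python
from h import *
s=arm.read_state(); p=optics.snapshot("wrist"); print(s["tool_pos"],s["ft_force"],np.array(s["tool_pos"])[:2]@u+.143,np.array(s["tool_pos"])[:2]@v)
for r in optics.regions_of("tea_light",p)[:2]:
    w=world(p,r["mask"],s=s); print(r["conf"],np.int_(r["pixel"]),len(w),np.round([w[:,:2].mean(0)@u,w[:,:2].mean(0)@v],4))
q=light(p,s,.57,.65,.0185,.059);print(len(q),np.round(np.percentile(q,[1,50,99],axis=0),4).tolist())
```

```text
[ 0.46814496 -0.13150836  0.01727452] [ 0.56313265 -0.28468092 -1.01058512] 0.6276929143020592 0.039075945190475636
0.97 [334  23] 3926 [0.5981 0.0389]
3781 [[0.584, 0.0205, 0.0065], [0.5991, 0.0352, 0.0092], [0.6088, 0.0573, 0.017]]
```

Request:
drive_tool:
  plan:
    - [-12,0,0,0,0,0]
    - [-26,0,0,0,0,0]
    - [-40,0,0,0,0,0]
    - [-54,0,0,0,0,0]
    - [-62,0,0,0,0,0]

```text
clock: 10.95
tool_pos: [0.41, -0.11, 0.0172]
tcp_rot: [[0.938, -0.347, 0.0], [-0.347, -0.938, 0.0], [0.0, -0.0, -1.0]]
ft_force: [-0.0, 0.3, -0.2]
finger_gap: 0.0232
grasp_force: 78.5
```

Run:
```python
from h import *
s=arm.read_state(); p=optics.snapshot("wrist"); print(s["tool_pos"],s["ft_force"],np.array(s["tool_pos"])[:2]@u+.143,np.array(s["tool_pos"])[:2]@v)
for r in optics.regions_of("tea_light",p)[:2]:
    w=world(p,r["mask"],s=s); print(r["conf"],np.int_(r["pixel"]),len(w),np.round([w[:,:2].mean(0)@u,w[:,:2].mean(0)@v],4),w.mean(0))
```

```text
[ 0.40997001 -0.10999482  0.01716457] [-0.01535165  0.30926708 -0.21706171] 0.5656674576932141 0.03907029044619163
0.7 [333  25] 3864 [0.5362 0.0389] [ 0.51639605 -0.14957977  0.00931525]
0.28 [ 37 360] 6212 [0.3489 0.2218] [0.40416271 0.08693229 0.00876683]
```

Request:
drive_tool:
  plan:
    - [4,0,0,0,0,0]
    - [8,0,0,0,0,0]
    - [8,0,-15,0,0,0]
    - [8,0,-35,0,0,0]
    - [8,0,-50,0,0,0]

```text
clock: 11.68
tool_pos: [0.4187, -0.1131, 0.069]
tcp_rot: [[0.938, -0.347, 0.001], [-0.347, -0.938, -0.0], [0.001, -0.0, -1.0]]
ft_force: [-0.5, -0.5, -0.2]
finger_gap: 0.0226
grasp_force: 78.5
```

Request:
drive_tool:
  plan:
    - [0,20,0,0,0,0]
    - [5,55,0,0,0,0]
    - [12,95,0,0,0,0]
    - [20,123,0,0,0,0]
    - [22,129,0,0,0,0]

```text
clock: 12.3
tool_pos: [0.3937, -0.2429, 0.0677]
tcp_rot: [[0.937, -0.349, -0.0], [-0.349, -0.937, -0.0], [-0.0, 0.0, -1.0]]
ft_force: [-0.1, -0.2, -1.5]
finger_gap: 0.0231
grasp_force: 78.7
```

Run:
```python
from h import *
s=arm.read_state(); p=optics.snapshot("wrist"); print(s["tool_pos"],s["ft_force"])
cv2.imwrite("pics/c7.png",p["frame"])
for q in("tea_light","spice_jar"):
  for r in optics.regions_of(q,p)[:2]:
    w=world(p,r["mask"],s=s); print(q,r["conf"],np.int_(r["pixel"]),len(w),np.round(np.percentile(w,[2,50,98],axis=0),4).tolist())
```

```text
[ 0.39371317 -0.24294129  0.06766139] [-0.12156978 -0.21241231 -1.46062506]
tea_light 0.69 [117  96] 3817 [[0.5017, -0.1694, 0.0044], [0.5205, -0.1498, 0.0093], [0.5375, -0.1323, 0.0166]]
spice_jar 0.81 [580  47] 10572 [[0.4294, -0.404, 0.0069], [0.4524, -0.3929, 0.0523], [0.4718, -0.3898, 0.08]]
```

View pics/c7.png

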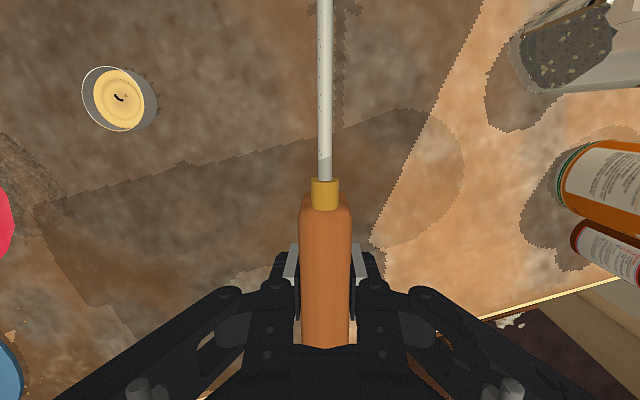

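The tea light stands upright in the open at (120,97), and the worktop under the hook is clear. Next I set the hook down.

Request:
drive_tool:
  plan:
    - [0,0,15,0,0,0]
    - [0,0,32,0,0,0]
    - [0,0,46,0,0,0]
    - [0,0,50.5,0,0,0]
    - [0,0,50.5,0,0,0]

```text
clock: 13.08
tool_pos: [0.394, -0.2416, 0.0165]
tcp_rot: [[0.938, -0.347, -0.0], [-0.347, -0.938, -0.0], [-0.0, 0.0, -1.0]]
ft_force: [0.6, 0.4, -0.7]
finger_gap: 0.0229
grasp_force: 78.7
```

Request:
drive_tool:
  plan:
    - [0,0,0.5,0,0,0]
    - [0,0,0.5,0,0,0]
    - [0,0,0.5,0,0,0]
    - [0,0,0.5,0,0,0]
    - [0,0,0.5,0,0,0]
  claw: 0.2

```text
clock: 13.7
tool_pos: [0.394, -0.2417, 0.0162]
tcp_rot: [[0.938, -0.347, 0.0], [-0.347, -0.938, -0.0], [0.0, 0.0, -1.0]]
ft_force: [-0.3, 0.4, -0.7]
finger_gap: 0.0513
grasp_force: 0.0
```

Request:
drive_tool:
  plan:
    - [0,0,-20,0,0,0]
    - [0,0,-50,0,0,0]
    - [0,0,-90,0,0,0]
    - [0,0,-125,0,0,0]
    - [0,0,-130,0,0,0]

```text
clock: 14.32
tool_pos: [0.3952, -0.2421, 0.1493]
tcp_rot: [[0.938, -0.347, 0.005], [-0.347, -0.938, -0.002], [0.005, -0.0, -1.0]]
ft_force: [-0.3, -0.7, 0.1]
finger_gap: 0.0512
grasp_force: 0.0
```

Run:
```python
from h import *
s=arm.read_state(); print(s["tool_pos"])
p=optics.snapshot("scene")
for q in("candle_plate","other_light"):
  r=optics.regions_of(q,p)[0]; w=world(p,r["mask"]); print(q,r["conf"],np.round(np.percentile(w,[1,50,99],axis=0),4).tolist())
for yaw in(-20,-45): go([.5205,-.1505,.10],yaw,s)
```

```text
[ 0.39522715 -0.24207516  0.14930322]
candle_plate 0.75 [[0.3207, 0.0522, 0.0006], [0.3865, 0.117, 0.0089], [0.4413, 0.1843, 0.0151]]
other_light 0.73 [[0.3424, 0.1318, 0.0058], [0.3613, 0.1526, 0.0176], [0.3787, 0.1734, 0.0267]]
row [85.5, -129.3, 49.8, -0.0, -0.3, -0.3]
row [85.5, -129.3, 49.8, -0.1, -0.3, 24.7]
```

Run:
```python
from h import *
s=arm.read_state(); print(arm.tips_ahead,s["finger_gap"]); go([.5205,-.1505,.075],-20.3,s)
```

```text
0.008 0.05128882052560754
row [87.3, -129.2, 70.5, -0.0, 0.0, -0.0]
```

Request:
drive_tool:
  plan:
    - [18,-30,0,0,0,0]
    - [38,-60,10,0,0,0]
    - [58,-95,20,0,0,0]
    - [80,-125,40,0,0,0]
    - [84,-129,45,0,0,0]
  claw: 0.5
  newtons: 20

```text
clock: 15.1
tool_pos: [0.5171, -0.1484, 0.0975]
tcp_rot: [[0.938, -0.346, -0.006], [-0.346, -0.938, 0.0], [-0.006, 0.002, -1.0]]
ft_force: [-0.4, 0.0, -0.0]
finger_gap: 0.064
grasp_force: 0.0
```

Run:
```python
from h import *
s=arm.read_state(); p=optics.snapshot("wrist"); print(s["tool_pos"],s["finger_gap"],arm.tips_ahead)
for q in("tea_light","hook_grip"):
  for r in optics.regions_of(q,p)[:2]:
    w=world(p,r["mask"],s=s); print(q,round(r["conf"],2),np.int_(r["pixel"]),np.round(np.percentile(w,[2,50,98],axis=0),4).tolist())
    a=w[w[:,2]>.013]
    if len(a)>9: (c,rad)=cv2.minEnclosingCircle((a[:,:2]*1000).astype(np.float32)); print(c,rad)
go([.5205,-.1505,.011],-20.3,s)
```

```text
[ 0.51705982 -0.14842954  0.09747187] 0.06396119618323666 0.008
tea_light 0.93 [325 207] [[0.5014, -0.1677, 0.0049], [0.5188, -0.1506, 0.0093], [0.5378, -0.1325, 0.0167]]
(519.4971923828125, -150.49530029296875) 19.117712020874023
hook_grip 0.91 [489 263] [[0.4007, -0.2903, 0.0014], [0.4347, -0.2574, 0.0343], [0.5276, -0.2311, 0.0414]]
(439.7286071777344, -253.31277465820312) 95.83223724365234
row [4.4, 0.6, 86.4, 0.1, 0.3, 0.1]
```

Request:
drive_tool:
  plan:
    - [2.5,0.3,30,0,0,0]
    - [2.5,0.3,60,0,0,0]
    - [2.5,0.3,80,0,0,0]
    - [2.5,0.3,89,0,0,0]
    - [2.5,0.3,89,0,0,0]

```text
clock: 15.88
tool_pos: [0.5196, -0.1514, 0.0126]
tcp_rot: [[0.938, -0.348, 0.0], [-0.348, -0.938, -0.0], [0.0, 0.0, -1.0]]
ft_force: [-0.1, 0.0, 0.1]
finger_gap: 0.0641
grasp_force: 0.0
```

Request:
drive_tool:
  plan:
    - [0,0,0,0,0,0]
    - [0,0,0,0,0,0]
    - [0,0,0,0,0,0]
    - [0,0,0,0,0,0]
    - [0,0,0,0,0,0]
  claw: -1
  newtons: 25

```text
clock: 16.5
tool_pos: [0.5206, -0.1511, 0.0137]
tcp_rot: [[0.938, -0.347, 0.002], [-0.347, -0.938, -0.001], [0.002, -0.0, -1.0]]
ft_force: [-1.4, 0.6, 6.1]
finger_gap: 0.0361
grasp_force: 25.1
```

Request:
drive_tool:
  plan:
    - [0,0,-10,0,0,0]
    - [0,0,-30,0,0,0]
    - [0,0,-55,0,0,0]
    - [0,0,-70,0,0,0]
    - [0,0,-70,0,0,0]

```text
clock: 17.12
tool_pos: [0.5205, -0.1509, 0.0834]
tcp_rot: [[0.938, -0.347, 0.002], [-0.347, -0.938, 0.0], [0.002, -0.001, -1.0]]
ft_force: [0.0, 0.5, -0.8]
finger_gap: 0.0358
grasp_force: 25.1
```

Run:
```python
from h import *
s=arm.read_state(); p=optics.snapshot("wrist"); print(s["tool_pos"],s["finger_gap"],s["grasp_force"])
cv2.imwrite("pics/c8.png",p["frame"])
c=world(p,p["z_map"]>0,s=s); t=(c-s["tool_pos"])@np.array(s["tcp_rot"])
q=t[(abs(t[:,1])<.017)&(t[:,0]>-.03)&(t[:,0]<.03)&(abs(t[:,2])<.03)]; print(len(q),np.round(np.percentile(q,[1,50,99],axis=0),4).tolist())
go([.40,-.05,.09],-45,s); go([.402,.090,.06],-56.7,s); go([.402,.090,.06],-30,s)
```

```text
[ 0.5204616  -0.15090167  0.08339835] 0.03583560560375979 25.118578293768223
3948 [[-0.0197, -0.0165, -0.0032], [-0.002, 0.0003, 0.0044], [0.0177, 0.0164, 0.0103]]
row [-148.0, -52.8, -6.9, -0.1, -0.1, 24.7]
row [-194.8, -184.8, 23.1, -0.1, -0.1, 36.4]
row [-194.8, -184.8, 23.1, -0.1, -0.1, 9.7]
```

View pics/c8.png

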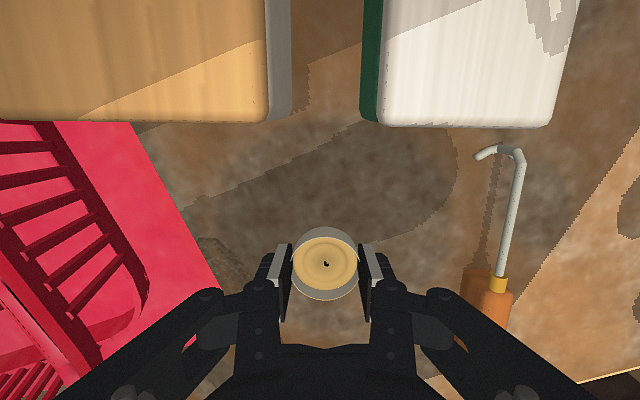

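The picture shows the light held level in the fingers at (325,262), and the hook standing on the worktop at (500,230).

Request:
drive_tool:
  plan:
    - [-40,-5,-10,0,0,5]
    - [-85,-15,-20,0,0,12]
    - [-125,-30,-27,0,0,18]
    - [-145,-48,-27,0,0,24]
    - [-148,-53,-27,0,0,25]

```text
clock: 17.8
tool_pos: [0.3987, -0.0489, 0.1085]
tcp_rot: [[0.704, -0.71, -0.0], [-0.71, -0.704, 0.0], [-0.0, -0.0, -1.0]]
ft_force: [1.0, 0.4, -1.0]
finger_gap: 0.0359
grasp_force: 25.1
```

Run:
```python
from h import *
s=arm.read_state(); p=optics.snapshot("wrist"); print(s["tool_pos"],s["finger_gap"])
for q in("candle_plate","other_light"):
  for r in optics.regions_of(q,p)[:2]:
    w=world(p,r["mask"],s=s); print(q,round(r["conf"],2),np.int_(r["pixel"]),np.round(np.percentile(w,[1,50,99],axis=0),4).tolist())
p=optics.snapshot("side")
for q in("candle_plate","other_light"):
  for r in optics.regions_of(q,p)[:1]:
    w=world(p,r["mask"]); print(q,round(r["conf"],2),np.int_(r["pixel"]),np.round(np.percentile(w,[1,50,99],axis=0),4).tolist())
go([.402,.090,.06],-56.7,s)
```

```text
[ 0.39868802 -0.04891971  0.10848549] 0.03589247159759069
candle_plate 0.84 [199 289] [[0.333, -0.0285, 0.0009], [0.429, 0.0917, 0.0089], [0.4458, 0.1569, 0.1534]]
candle_plate 0.74 [532  47] [[0.3487, -0.2501, 0.0026], [0.3833, -0.2309, 0.0382], [0.4198, -0.2151, 0.0425]]
candle_plate 0.75 [249 210] [[0.3195, 0.0575, 0.0036], [0.385, 0.1119, 0.0084], [0.4422, 0.1797, 0.0142]]
other_light 0.58 [238 208] [[0.3427, 0.1299, 0.0085], [0.3609, 0.1508, 0.0169], [0.3799, 0.1689, 0.0256]]
row [-96.3, -100.2, 48.5, -0.0, 0.0, 11.5]
```

Request:
drive_tool:
  plan:
    - [-25,-25,5,0,0,3]
    - [-52,-55,15,0,0,7]
    - [-80,-83,30,0,0,10]
    - [-94,-98,45,0,0,11.5]
    - [-96,-100,48,0,0,11.5]

```text
clock: 18.73
tool_pos: [0.4026, 0.0888, 0.0599]
tcp_rot: [[0.549, -0.836, -0.002], [-0.836, -0.549, -0.002], [0.0, 0.003, -1.0]]
ft_force: [-0.2, -0.3, -0.5]
finger_gap: 0.0363
grasp_force: 25.1
```

Run:
```python
from h import *
p=optics.snapshot("wrist"); s=arm.read_state(); print(s["tool_pos"],s["finger_gap"])
for q in("candle_plate","other_light","tea_light"):
  for r in optics.regions_of(q,p)[:2]:
    w=world(p,r["mask"],s=s); print(q,round(r["conf"],2),np.int_(r["pixel"]),np.round(np.percentile(w,[1,50,99],axis=0),4).tolist())
go([.4015,.0888,.0225],-56.7,s)
```

```text
[0.40273724 0.08847858 0.06015968] 0.03583497363582475
other_light 0.78 [320 323] [[0.3438, 0.1308, 0.0123], [0.3621, 0.1503, 0.0178], [0.3811, 0.1683, 0.0251]]
tea_light 0.74 [323 261] [[0.3839, 0.0708, 0.0098], [0.4022, 0.0902, 0.0558], [0.4209, 0.1085, 0.0634]]
row [-1.0, 0.8, 37.7, 0.1, -0.0, -0.1]
```

Request:
drive_tool:
  plan:
    - [-1,0.8,14,0,0,0]
    - [-1,0.8,26,0,0,0]
    - [-1,0.8,33,0,0,0]
    - [-1,0.8,37,0,0,0]
    - [-1,0.8,38,0,0,0]

```text
clock: 19.55
tool_pos: [0.4017, 0.089, 0.023]
tcp_rot: [[0.547, -0.837, -0.0], [-0.837, -0.547, -0.0], [0.0, 0.0, -1.0]]
ft_force: [0.9, -0.0, 0.1]
finger_gap: 0.0359
grasp_force: 25.1
```

Request:
drive_tool:
  plan:
    - [0,0,0,0,0,0]
    - [0,0,0.3,0,0,0]
    - [0,0,0.5,0,0,0]
    - [0,0,0.5,0,0,0]
    - [0,0,0.5,0,0,0]

```text
clock: 20.18
tool_pos: [0.4018, 0.0891, 0.0228]
tcp_rot: [[0.547, -0.837, 0.0], [-0.837, -0.547, -0.0], [0.0, -0.0, -1.0]]
ft_force: [0.6, 0.4, -0.2]
finger_gap: 0.036
grasp_force: 25.1
```

Request:
drive_tool:
  plan:
    - [0,0,0.4,0,0,0]
    - [0,0,0.8,0,0,0]
    - [0,0,1.2,0,0,0]
    - [0,0,1.5,0,0,0]
    - [0,0,1.5,0,0,0]

```text
clock: 20.8
tool_pos: [0.4018, 0.0891, 0.0217]
tcp_rot: [[0.547, -0.837, 0.0], [-0.837, -0.547, -0.0], [0.0, -0.0, -1.0]]
ft_force: [-3.2, 0.3, 5.2]
finger_gap: 0.0357
grasp_force: 25.5
```

Request:
drive_tool:
  plan:
    - [0,0,0,0,0,0]
    - [0,0,0,0,0,0]
    - [0,0,0,0,0,0]
    - [0,0,0,0,0,0]
    - [0,0,0,0,0,0]
  claw: 0.3

```text
clock: 21.42
tool_pos: [0.4018, 0.0891, 0.0212]
tcp_rot: [[0.547, -0.837, -0.0], [-0.837, -0.547, -0.0], [0.0, 0.0, -1.0]]
ft_force: [0.2, 0.1, -0.8]
finger_gap: 0.0557
grasp_force: 0.0
```

Request:
drive_tool:
  plan:
    - [0,0,-10,0,0,0]
    - [0,0,-35,0,0,0]
    - [0,0,-70,0,0,0]
    - [0,0,-110,0,0,0]
    - [0,0,-130,0,0,0]

```text
clock: 22.05
tool_pos: [0.4025, 0.0894, 0.1542]
tcp_rot: [[0.547, -0.837, 0.003], [-0.837, -0.547, 0.002], [0.0, -0.004, -1.0]]
ft_force: [-0.4, 0.1, -0.5]
finger_gap: 0.0556
grasp_force: 0.0
```

Request:
drive_tool:
  plan:
    - [0,0,-15,0,0,0]
    - [-20,0,-35,0,0,0]
    - [-30,0,-50,0,0,0]
    - [-30,0,-50,0,0,0]
    - [-30,0,-50,0,0,0]

```text
clock: 22.68
tool_pos: [0.3851, 0.114, 0.2002]
tcp_rot: [[0.548, -0.837, -0.001], [-0.837, -0.548, -0.001], [-0.0, 0.002, -1.0]]
ft_force: [0.7, -0.7, -0.3]
finger_gap: 0.0551
grasp_force: 0.0
```

Run:
```python
from h import *
s=arm.read_state(); p=optics.snapshot("wrist"); print(s["tool_pos"],s["clock"])
cv2.imwrite("pics/c9.png",p["frame"])
for q in("other_light","tea_light","candle_plate","hook_grip"):
  for r in optics.regions_of(q,p)[:2]:
    w=world(p,r["mask"],s=s); print(q,round(r["conf"],2),np.int_(r["pixel"]),np.round(np.percentile(w,[1,50,99],axis=0),4).tolist())
```

```text
[0.38513497 0.11401447 0.20017581] 22.675
other_light 0.83 [322 221] [[0.3434, 0.1313, 0.0093], [0.3619, 0.1507, 0.0172], [0.3805, 0.1684, 0.0252]]
tea_light 0.83 [324 160] [[0.3832, 0.0727, 0.012], [0.4012, 0.0908, 0.0171], [0.4187, 0.1083, 0.0253]]
candle_plate 0.86 [329 184] [[0.3208, 0.0575, 0.0021], [0.3841, 0.1157, 0.009], [0.443, 0.18, 0.0108]]
hook_grip 0.26 [323 182] [[0.3216, 0.0575, 0.0072], [0.3844, 0.1161, 0.009], [0.4427, 0.179, 0.0107]]
```

View pics/c9.png

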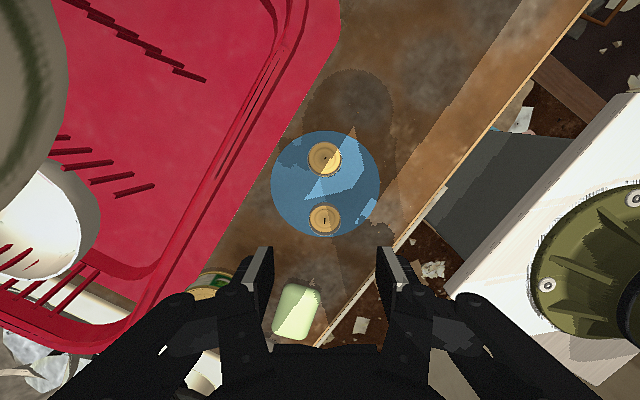

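Both lights stand upright on the blue plate, the placed one at (324,158) and the other, unmoved, at (323,220). The hook was seen earlier standing on the worktop with its handle top at 40 mm. Everything is done, so I'm handing in.

```bash
python3 -c "
from rig import job
print(job.hand_in())"
```

```text
the job is handed in; nothing more can be done
None
```

I drew the tea light out of the gap with the hook and stood it upright on the blue plate beside the other one. The hook is back on the open worktop, and I handed the job in at about 23 s; the hand-in returned no verdict.

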